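# Refit an irrigation disc filter: new pack on the post, then the clamp cap

### The arm

A 6-joint arm with a two-finger parallel gripper is mounted at the origin on a cart in front of the work surface, level with it; the furniture and walls round the work are solid. World frame = base frame: x ahead of the robot, y to its left, z up, the work surface at z = 0. Lengths are in m, angles in rad, forces in N, time in s.
With the tool pointing down it reaches from about 0.25 to 0.725 m from the base axis. Payload 4 kg.
Tool frame: the origin (TCP) lies midway between the tips of the shut fingers; the grasp point (between the pads) lies 19 mm behind it; z points along the fingers, y is the line along which they close (so a half turn about z gives the same grasp; the last joint's range is limited). The gripper opens to 85 mm and grips with 20 to 120 N. Pads are 22 mm wide; open, the fingers measure 114 mm over their backs; the gripper's body (76 mm by 85 mm) begins 54 mm behind the grasp point. The pads swing forward as they close: fully open they stand 13 mm farther back than shut.
Start: joints at [1.252, 0.241, 0.005, 1.335, 0, 1.571], TCP at [0.157, 0.475, 0.231] pointing down, gripper open.
Joint ranges: [-2.72, 2.72], [-1.05, 1.87], [-1.09, 1.28], [-1.99, 2.15], [-1.42, 1.44], [-3.14, 3.14]. Speed limits (rad/s): [2.79, 2.79, 3.14, 3.14, 3.14, 3.14].

### API

Orientations are given as a unit quaternion [w, x, y, z].
In Python, from plant import ctrl gives the robot as it stands. The module is installed in compiled form; this text tells all that it offers.
- The arm moves only by the shell command python3 -m jog 'ROWS' [OPENING] [FORCE]. ROWS is text: rows parted by semicolons, each of 4 numbers parted by spaces: the shift along the tool's x, y, z in m, then the turn about the tool's z in degrees. A call has 1 to 12 rows; each row shifts and turns the commanded pose from where the row before left it, along the tool's axes as they then stand; what a row does not reach is not made up. A row lasts 1/12 s, in which the tool goes at most 41.7 mm and 7.16 degrees, less where a joint would pass 70% of its speed; a pose out of reach is approached as far as the arm can. A call is refused whole if a number of a shift passes 0.0417 or a number of a turn 7.16, either way. A call with a gripper value outside its range is refused whole. OPENING is the opening in per cent of the stroke, from 0 (shut) to 100 (fully open), set as the call begins (- or left out, the last holds). The fingers move at their own pace and stop on an object; FORCE is the grip in N (left out, the last holds). Time passes only in rows, so rows that do not move let the fingers close. It gives the time, the measured TCP pose, the force, the opening and the grip force at its end, in the units of the state.
- ctrl.sense(): the state, without advancing time (a new reading comes with each control period).
- ctrl.get_image(name): name is "scene" or "top"; returns the picture (384x512x3 uint8, red, green, blue); there is no depth.
- ctrl.get_calibration(name): a dict with "fx", "fy", "cx", "cy" (pixels), "k1" (the pictures are not rectified: a ray, as slopes to the right and down, at radius r is drawn at 1 + k1 r^2 times it, then the intrinsics apply), "xyz" and "attitude" of the camera in the world. Camera axes: x right, y up, looking along -z (the intrinsics and any distortion apply to the point x, -y, -z); pixel columns grow to the right and rows downward; lengths in m; the calibration is good to about 2 mm. A picture is of the moment at which its call begins. get_calibration takes no time and is no camera call.
- ctrl.job_done(): hands the job in; it is judged then, once.
The state is a dict: "time_s": time; "joint_pos": joint angles; "dq": joint speeds; "joint_torque": joint torques, N m; "tool_pos": TCP position; "tool_rot": TCP orientation; "contact_force": force on the tool from outside, world axes, zero at the start; "ft_torque": the same for the moment, N m; "grip_width": opening from 0.0 (shut) to 1.0 (fully open); "grip_force": force on a finger pad.
Only numpy, scipy, OpenCV 4.12 (cv2) and the standard library are available. Lean on these libraries where they do the work, as an engineer would, in place of code of your own. Each camera call takes 0.05 s, during which the arm holds its last target. There are 200 camera calls.

### The job

Put the irrigation filter together again: slide the clean green disc pack onto the white post of the filter head so that it sits flat on the grey support, then set the blue clamp cap over the top of the post, flat on the green pack. Let go of everything, and leave the clogged brown pack where it lies.

Things in the scene. Friction and masses are not known exactly. Their poses are not given: they have to be found in the camera images.
- filter_head: Filter head, fixed: 100 x 100 x 6 mm metal plate, black round body, two black hose barbs along its +y and -y (ends 62 mm out, tops 21 mm high), grey support disc 68 mm across, its flat top 24 mm above the table. A white post rises from it to 76 mm above the table: 24 mm thick at the foot, 20 mm above, tapering over the last 9 mm to 12 mm. Origin: plate underside, on the post's axis; z up.
- new_pack: Clean disc pack, green plastic, loose, standing upright on the table: a rigid finely ribbed ring, 58 mm outside diameter, 38 mm through hole, 32 mm high, 80 g. Can be gripped across its outside. Origin: centre of its underside, on its axis; z up along the axis.
- old_pack: Clogged disc pack, dark brown, loose, of the very same size and shape as the green one (58 mm outside, 38 mm hole, 32 mm high). Not to be used. Origin: centre of its underside; z up.
- clamp_cap: Clamp cap, blue plastic, loose, 100 g, standing mouth down: a round cup 58 mm across, 29 mm high, with a ribbed knob on top 26 mm across, 28 mm high (total 57 mm). Cavity open below, 38 mm across, 24 mm deep; it goes over the 20 mm of post above a seated pack, its rim resting on the pack. Just set on, not turned. Origin: centre of the mouth; z up to the knob.
Things that resemble listed ones, but are neither listed nor needed, are in the scene too. Several things have the shape of the clamp_cap; the one meant has the colours described above.

How it is judged:
By the outcome, as a careful person would: the job done as asked, in the order asked, and still so for the second after the job is handed in, with the robot touching nothing.
It also fails if it takes over 51 s, if anything falls off the work surface, if the arm or the gripper's body presses on something with over 40 N, if the wrist force passes 120 N, or if a joint passes its speed limit or range.

## Working session

There is one attempt and no reset: what is moved stays moved. The work goes in short steps, Python scripts to look and compute and a shell command to move; the robot and the scene stay as the last step left them, time stands still between calls to the robot, and variables do not carry over. Pictures are saved under pics/ and viewed, at most 10 in all, crops included, and the job is handed in when it is done.

```bash
mkdir -p pics; python3 - <<'E'
from plant import ctrl
import cv2
for n in("scene","top"):
    im=ctrl.get_image(n); cv2.imwrite(f"pics/{n}0.png",im[:,:,::-1]); print(ctrl.get_calibration(n))
s=ctrl.sense(); print(s)
E
```

```text
{'fx': 373.38858516042075, 'fy': 373.38858516042075, 'cx': 251.3675657403056, 'cy': 189.30152284739017, 'k1': 0.02640578683530535, 'xyz': array([-0.0628415 , -0.84250737,  0.96933222]), 'attitude': array([ 0.88250855,  0.3650082 , -0.1192419 , -0.27153093])}
{'fx': 467.39045600563566, 'fy': 467.39045600563566, 'cx': 251.41869367288723, 'cy': 195.81592746610588, 'k1': -0.19739348402641504, 'xyz': array([ 0.43460394, -0.0652033 ,  1.42914332]), 'attitude': array([-0.70240133, -0.0190209 ,  0.01700839,  0.71132362])}
{'time_s': 0.1, 'joint_pos': array([ 1.25203121e+00,  2.41348328e-01,  3.86903051e-03,  1.33522364e+00,
       -3.90374468e-05,  1.57083011e+00]), 'dq': array([-4.44640348e-04, -1.86137688e-03,  2.56750890e-03, -1.30584104e-04,
       -9.64972412e-04,  7.85537773e-05]), 'joint_torque': array([-5.89053634e-04, -3.73136795e+01,  2.53010738e+01,  1.08615871e-02,
       -3.71849580e-05, -8.08719172e-07]), 'tool_pos': array([0.15652953, 0.47426611, 0.2305005 ]), 'tool_rot': array([-1.32010532e-04,  1.58725209e-01,  9.87322338e-01, -9.44322830e-04]), 'contact_force': array([ 0.19290961,  0.27065682, -0.30606274]), 'ft_torque': array([0.03124017, 0.00615216, 0.0135521 ]), 'grip_force': 0.0, 'grip_width': 0.9993126985831788}
```

View pics/scene0.png

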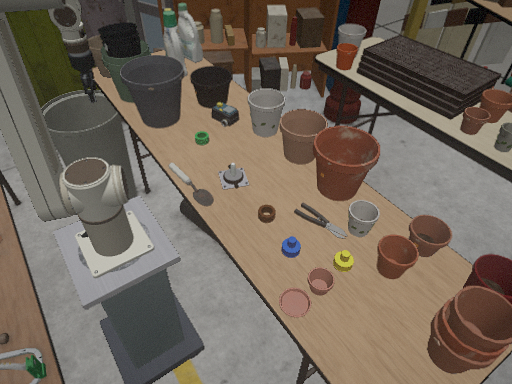

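View pics/top0.png

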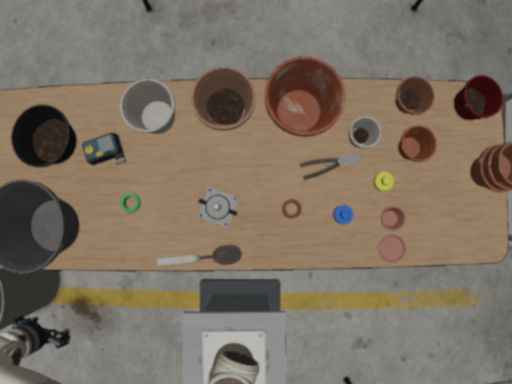

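The scene view shows the green ring at (202,138), the filter head at (233,177), the brown ring at (267,213), the blue cap at (291,247) and a yellow decoy cap at (344,261). In the top view they sit at green (130,203), head (217,207), brown (291,208) and blue (343,214).

```bash
cat > h.py <<'E'
import numpy as np, cv2
from scipy.spatial.transform import Rotation as R
from plant import ctrl
def ray(n,p):
    c=ctrl.get_calibration(n); d=np.array([(p[0]-c['cx'])/c['fx'],(p[1]-c['cy'])/c['fy']]); u=d.copy()
    for _ in range(20): u=d/(1+c['k1']*(u@u))
    q=np.array(c['attitude']); v=R.from_quat(q[[1,2,3,0]]).apply([u[0],-u[1],-1.])
    return np.array(c['xyz']),v
def plane(n,p,z):
    o,v=ray(n,p); return o+v*(z-o[2])/v[2]
def tri(p,q):
    o,v=ray("top",p); a,w=ray("scene",q); s=np.linalg.lstsq(np.c_[v,-w],a-o,rcond=None)[0]
    x,y=o+v*s[0],a+w*s[1]; return (x+y)/2,np.linalg.norm(x-y)
def blobs(im,lo,hi,amin=30):
    m=cv2.inRange(cv2.cvtColor(im,cv2.COLOR_RGB2HSV),lo,hi); out=[]
    for c in cv2.findContours(m,cv2.RETR_EXTERNAL,cv2.CHAIN_APPROX_NONE)[0]:
        if cv2.contourArea(c)>=amin:
            M=cv2.moments(c); out.append((M['m10']/M['m00'],M['m01']/M['m00'],cv2.contourArea(c),cv2.boundingRect(c),c))
    return out
E
python3 - <<'E'
from h import *
np.set_printoptions(precision=4,suppress=True)
t=cv2.cvtColor(cv2.imread("pics/top0.png"),cv2.COLOR_BGR2RGB);s=cv2.cvtColor(cv2.imread("pics/scene0.png"),cv2.COLOR_BGR2RGB)
for nm,lo,hi in(("green",(50,110,50),(85,255,255)),("blue",(105,140,60),(125,255,255))):
    for n,im in(("top",t),("scene",s)):
        for b in blobs(im,lo,hi):
            (cx,cy),r=cv2.minEnclosingCircle(b[4]); print(nm,n,np.array(b[:3]),b[3],cx,cy,r,plane(n,(cx,cy),.032 if nm=="green" else .029),plane(n,b[:2],.02))
def up(im,x,y,w,h,k): return cv2.resize(im[y:y+h,x:x+w],None,fx=k,fy=k,interpolation=cv2.INTER_CUBIC)
a=np.hstack([up(t,187,177,60,60,6),up(s,203,147,60,60,6)]); cv2.imwrite("pics/head.png",a[:,:,::-1])
a=np.hstack([up(t,110,183,40,40,6),up(t,323,194,40,40,6),up(s,182,118,40,40,6)]); cv2.imwrite("pics/parts.png",a[:,:,::-1])
E
```

```text
green top [129.9335 202.5749 218.    ] (121, 195, 19, 17) 129.96807861328125 202.2872314453125 9.060102462768555 [0.4909 0.3072 0.032 ] [0.4905 0.3105 0.02  ]
green scene [ 35.531  367.3628 260.5   ] (26, 355, 20, 23) 35.5 366.5 12.747649192810059 [-0.2824 -0.2785  0.032 ] [-0.2856 -0.2734  0.02  ]
green scene [201.34   135.6331  74.5   ] (195, 132, 13, 10) 201.2123260498047 137.04794311523438 6.541286945343018 [0.4816 0.2951 0.032 ] [0.4938 0.3179 0.02  ]
green scene [169.2469  20.4528 106.    ] (163, 14, 13, 13) 169.0 19.5 8.139510154724121 [0.9175 1.4999 0.032 ] [0.9244 1.5147 0.02  ]
blue top [342.7226 214.1534 220.5   ] (334, 206, 18, 17) 342.71795654296875 214.14102172851562 8.914036750793457 [ 0.4472 -0.3363  0.029 ] [ 0.4473 -0.338   0.02  ]
blue scene [290.8803 245.0239 195.    ] (282, 237, 18, 16) 290.8571472167969 245.2857208251953 8.950067520141602 [ 0.4445 -0.3412  0.029 ] [ 0.45   -0.3356  0.02  ]
```

View pics/head.png

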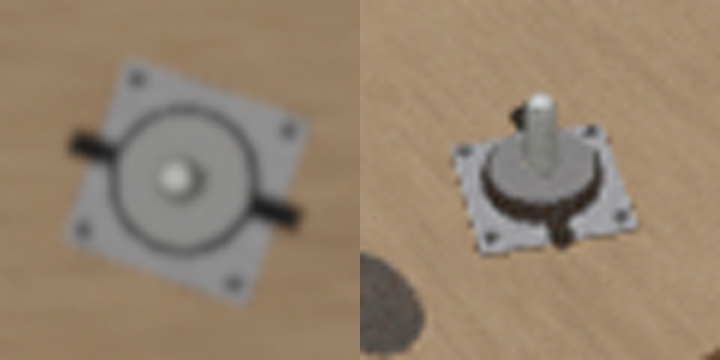

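View pics/parts.png

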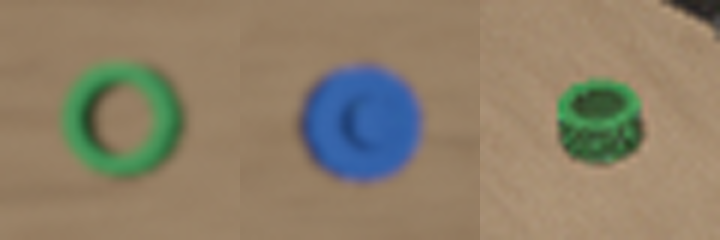

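The crops show the post tip at top (215.6,206.2) and scene (232.8,163.8). The support disc's centre is at top (217.1,206.4). The ring's top face is at top (129.9,202.4) and scene (201.5,134.6). The hose barbs run a little off the y axis.

```bash
python3 - <<'E'
from h import *
np.set_printoptions(precision=4,suppress=True)
print("tip",tri((215.6,206.2),(232.8,163.8)),plane("top",(215.6,206.2),.076),plane("scene",(232.8,163.8),.075))
print("disc",tri((217.1,206.4),(233,174.6)),plane("top",(217.1,206.4),.024),plane("scene",(233,174.6),.024))
print("green",tri((129.9,202.4),(201.5,134.6)),plane("top",(129.9,202.4),.032),plane("scene",(201.5,134.6),.032))
print("blue",tri((342.7,214.15),(290.88,245.2)),plane("top",(342.7,214.15),.025),plane("scene",(290.88,245.2),.027))
def c(x,y):return plane("top",(187+(x+.5)/6-.5,177+(y+.5)/6-.5),.012)
a,b=c(88,146),c(284,214);print("barb ang",np.degrees(np.arctan2(*(a-b)[1::-1])), a,b)
# grey bucket rim points and terracotta pots
for p in((78,235),(70,200),(60,190)): print(plane("top",p,.2),plane("top",p,.0))
s=ctrl.sense();q=s['tool_rot'];print(R.from_quat(q[[1,2,3,0]]).as_matrix())
E
```

```text
tip (array([0.4755, 0.0425, 0.0715]), np.float64(0.0012531624505967521)) [0.4748 0.0425 0.076 ] [0.4739 0.0387 0.075 ]
disc (array([0.4758, 0.0426, 0.0177]), np.float64(0.00016046901042294126)) [0.4757 0.0421 0.024 ] [0.4722 0.0368 0.024 ]
green (array([0.4902, 0.3072, 0.0334]), np.float64(0.0006626490534735883)) [0.4906 0.3074 0.032 ] [0.4908 0.3091 0.032 ]
blue (array([ 0.4476, -0.3376,  0.0231]), np.float64(0.0008135333122141831)) [ 0.4472 -0.337   0.025 ] [ 0.4458 -0.3399  0.027 ]
barb ang 70.23075635494801 [0.4933 0.0912 0.012 ] [ 0.4577 -0.0079  0.012 ]
[0.3971 0.4087 0.2   ] [0.391  0.4858 0.    ]
[0.4922 0.4318 0.2   ] [0.5016 0.5126 0.    ]
[0.5199 0.4614 0.2   ] [0.5338 0.5471 0.    ]
[[-0.9496  0.3134 -0.0006]
 [ 0.3134  0.9496 -0.0018]
 [-0.     -0.0019 -1.    ]]
```

```bash
python3 -m jog '-.0248 -.0284 0 0;-.0248 -.0284 0 0;-.0248 -.0284 0 0;-.0248 -.0284 0 0;-.0248 -.0284 0 0;-.035 .0127 0 0;-.035 .0127 0 0;-.035 .0127 0 0;-.035 .0127 0 0;-.035 .0127 0 0;-.035 .0127 0 0;-.035 .0127 0 0' 100 40; python3 -m jog '0 0 0 0;0 0 0 0'; cat > st.py <<'E'
import sys; from h import *
np.set_printoptions(precision=4,suppress=True)
s=ctrl.sense();q=s['tool_rot'];M=R.from_quat(q[[1,2,3,0]]).as_matrix()
print(s['time_s'],s['tool_pos'],s['joint_pos'],s['grip_width'],s['contact_force'])
print("tool shift to target",M.T@(np.array(list(map(float,sys.argv[1:4])))-s['tool_pos'])); print(M)
E
python3 st.py .4905 .3075 .003
```

```text
time_s: 1.1
tool_pos: [0.492, 0.3082, 0.2307]
tool_rot: [-0.0, 0.159, 0.987, -0.0]
contact_force: [0.4, 0.0, 1.3]
grip_width: 1.0
grip_force: 0.0
time_s: 1.27
tool_pos: [0.4915, 0.308, 0.229]
tool_rot: [-0.001, 0.16, 0.987, -0.001]
contact_force: [-0.5, -0.3, -0.1]
grip_width: 0.998
grip_force: 0.0
1.2667 [0.4915 0.308  0.229 ] [0.5597 0.4056 0.2312 1.4    0.0002 0.8808] 0.9979531425733179 [-0.5073 -0.3296 -0.1117]
tool shift to target [ 0.0003 -0.0002  0.226 ]
[[-0.9489  0.3156 -0.0031]
 [ 0.3156  0.9489 -0.0018]
 [ 0.0024 -0.0027 -1.    ]]
```

```bash
python3 -m jog '0 0 .025 0;0 0 .03 0;0 0 .03 0;0 0 .03 0;0 0 .03 0;0 0 .03 0;0 0 .02 0;0 0 .012 0;0 0 .01 0;0 0 .005 0;0 0 .004 0;0 0 0 0'; python3 -m jog '0 0 0 0;0 0 0 0;0 0 0 0;0 0 0 0;0 0 0 0;0 0 0 0;0 0 0 0;0 0 0 0;0 0 0 0;0 0 0 0' 0 40; python3 st.py .475 .0425 .2
```

```text
time_s: 2.27
tool_pos: [0.4901, 0.3089, 0.0054]
tool_rot: [-0.0, 0.159, 0.987, 0.0]
contact_force: [0.4, -0.2, -0.3]
grip_width: 0.996
grip_force: 0.0
time_s: 3.1
tool_pos: [0.4914, 0.3093, 0.0069]
tool_rot: [0.001, 0.159, 0.987, 0.001]
contact_force: [-2.2, -0.0, 5.9]
grip_width: 0.674
grip_force: 42.5
3.1 [0.4914 0.3093 0.0069] [ 0.5618  0.5818 -0.1019  0.8845  0.0002  0.8806] 0.6744537403584729 [-2.178  -0.0217  5.926 ]
tool shift to target [-0.0684 -0.2581 -0.1935]
[[-0.9496  0.3135  0.0021]
 [ 0.3135  0.9496  0.0016]
 [-0.0015  0.0022 -1.    ]]
```

```bash
python3 -m jog '0 0 -.01 0;0 0 -.03 0;0 0 -.04 0;0 0 -.04 0;0 0 -.03 0;-.0085 -.0322 0 0;-.0085 -.0322 0 0;-.0085 -.0322 0 0;-.0085 -.0322 0 0;-.0085 -.0322 0 0;-.0085 -.0322 0 0;-.0085 -.0322 0 0'; python3 -m jog '-.0085 -.0322 0 0;0 0 0 0;0 0 0 0;0 0 0 0'; python3 st.py .475 .0425 .09
python3 - <<'E'
from h import *
a=[]
for n,x,y in(("top",175,160),("scene",190,100)):
    im=ctrl.get_image(n);a.append(cv2.resize(im[y:y+100,x:x+80],None,fx=5,fy=5,interpolation=cv2.INTER_CUBIC))
cv2.imwrite("pics/carry.png",np.hstack(a)[:,:,::-1])
E
```

```text
time_s: 4.1
tool_pos: [0.476, 0.0745, 0.1561]
tool_rot: [0.0, 0.159, 0.987, 0.0]
contact_force: [-0.3, -0.4, -1.8]
grip_width: 0.673
grip_force: 43.0
time_s: 4.43
tool_pos: [0.4745, 0.0428, 0.1559]
tool_rot: [0.0, 0.159, 0.987, 0.0]
contact_force: [-0.2, -0.9, -0.6]
grip_width: 0.67
grip_force: 43.1
4.4333 [0.4745 0.0428 0.1559] [ 0.0897  0.2421 -0.1961  1.1317  0.0004  0.4093] 0.669906188858857 [-0.2129 -0.8694 -0.5854]
tool shift to target [-0.0005 -0.0002  0.0659]
[[-0.9494  0.3142  0.0008]
 [ 0.3142  0.9494  0.0005]
 [-0.0006  0.0007 -1.    ]]
```

View pics/carry.png

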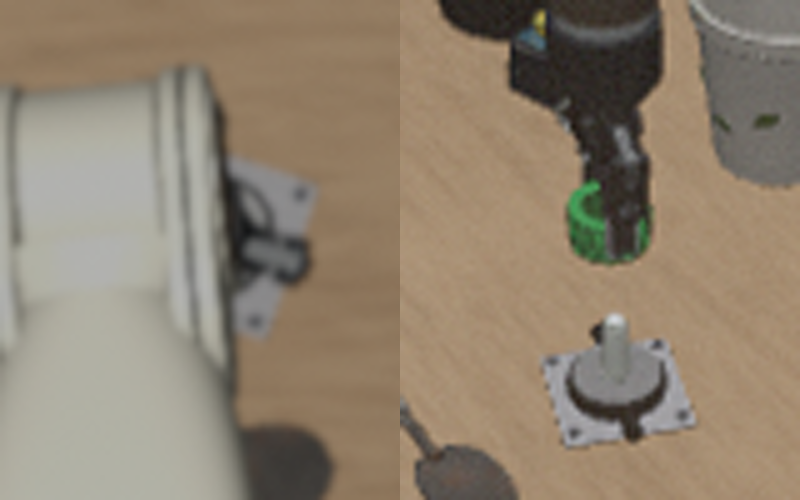

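The picture shows the ring held level, with its centre at scene (231.9,140.9). The post tip is below it at scene (233,164). I'll check the offset between them with the same camera.

```bash
python3 - <<'E'
from h import *
for z in(.18,.184): print(plane("scene",(231.9,140.9),z))
print(plane("scene",(232.8,163.8),.075))
E
```

```text
[0.47277036 0.03818666 0.18      ]
[0.47005611 0.03372367 0.184     ]
[0.47391821 0.03872239 0.075     ]
```

```bash
python3 -m jog '0 0 .02 0;0 0 .02 0;0 0 .015 0;0 0 .015 0;0 0 .015 0;0 0 .01 0;0 0 .01 0;0 0 .005 0;0 0 .005 0;0 0 .003 0;0 0 0 0;0 0 0 0'; python3 -m jog '0 0 .002 0;0 0 .002 0;0 0 .001 0;0 0 0 0;0 0 0 0'; python3 st.py .475 .0425 .03
```

```text
time_s: 5.53
tool_pos: [0.4746, 0.0431, 0.0376]
tool_rot: [0.0, 0.159, 0.987, 0.0]
contact_force: [0.5, -0.1, -0.9]
grip_width: 0.673
grip_force: 43.1
time_s: 5.95
tool_pos: [0.4743, 0.0427, 0.0323]
tool_rot: [-0.0, 0.159, 0.987, -0.0]
contact_force: [-0.4, -0.3, -0.8]
grip_width: 0.673
grip_force: 43.1
5.95 [0.4743 0.0427 0.0323] [ 0.0899  0.3832 -0.367   0.8207  0.      0.4087] 0.6732852935814727 [-0.3977 -0.2554 -0.8354]
tool shift to target [-0.0008  0.      0.0023]
[[-0.9496  0.3135 -0.0001]
 [ 0.3135  0.9496  0.    ]
 [ 0.0001 -0.     -1.    ]]
```

```bash
for i in 1 2 3; do :; done; python3 -m jog '0 0 .001 0;0 0 .001 0;0 0 0 0;0 0 0 0'; python3 -m jog '0 0 .001 0;0 0 0 0;0 0 0 0'
```

```text
time_s: 6.28
tool_pos: [0.4745, 0.0427, 0.0309]
tool_rot: [0.0, 0.159, 0.987, 0.0]
contact_force: [-1.3, 0.2, 5.9]
grip_width: 0.672
grip_force: 43.5
time_s: 6.53
tool_pos: [0.4745, 0.0428, 0.0309]
tool_rot: [0.001, 0.159, 0.987, 0.0]
contact_force: [-4.5, -0.1, 13.6]
grip_width: 0.669
grip_force: 44.3
```

```bash
python3 -m jog '0 0 -.001 0;0 0 0 0;0 0 0 0;0 0 0 0;0 0 0 0;0 0 0 0;0 0 0 0;0 0 0 0' 100; python3 -m jog '0 0 -.01 0;0 0 -.02 0;0 0 -.03 0;0 0 -.04 0;0 0 -.04 0;0 0 -.03 0;0 0 0 0'; python3 st.py .447 -.3375 .2
```

```text
time_s: 7.2
tool_pos: [0.4743, 0.0428, 0.0302]
tool_rot: [-0.0, 0.159, 0.987, -0.0]
contact_force: [0.5, -0.1, -0.1]
grip_width: 1.0
grip_force: 0.0
time_s: 7.78
tool_pos: [0.4785, 0.0432, 0.2073]
tool_rot: [0.006, 0.159, 0.987, 0.002]
contact_force: [1.5, -0.0, 0.9]
grip_width: 0.997
grip_force: 0.0
7.7833 [0.4785 0.0432 0.2073] [ 0.09    0.2038 -0.1057  1.2482  0.      0.4088] 0.9969531128905121 [ 1.5358 -0.0092  0.9022]
tool shift to target [-0.0894 -0.3714  0.0065]
[[-0.9495  0.3134  0.0131]
 [ 0.3135  0.9496  0.0012]
 [-0.0121  0.0053 -0.9999]]
```

```bash
python3 -m jog '-.0085 -.0336 0 0;-.0085 -.0336 0 0;-.0085 -.0336 0 0;-.0085 -.0336 0 0;-.0085 -.0336 0 0;-.0085 -.0336 0 0;-.0085 -.0336 0 0;-.0085 -.0336 0 0;-.0085 -.0336 0 0;-.0085 -.0336 0 0;-.0085 -.0336 0 0;0 0 0 0'; python3 -m jog '0 0 0 0;0 0 0 0';python3 st.py .447 -.3375 .033
python3 - <<'E'
from h import *
im=ctrl.get_image("top");b=ctrl.get_image("scene")
g=lambda i,x,y:cv2.resize(i[y:y+60,x:x+60],None,fx=6,fy=6,interpolation=cv2.INTER_CUBIC)
cv2.imwrite("pics/seat.png",np.hstack([g(im,187,177),g(b,203,147)])[:,:,::-1])
E
```

```text
time_s: 8.78
tool_pos: [0.4463, -0.3431, 0.1991]
tool_rot: [0.0, 0.162, 0.987, -0.001]
contact_force: [0.5, -0.3, 0.4]
grip_width: 0.998
grip_force: 0.0
time_s: 8.95
tool_pos: [0.4468, -0.3371, 0.1994]
tool_rot: [-0.001, 0.159, 0.987, 0.001]
contact_force: [-0.1, 0.4, -0.3]
grip_width: 1.001
grip_force: 0.0
8.95 [ 0.4468 -0.3371  0.1994] [-0.6466  0.3751  0.1086  1.3061  0.0004 -0.3272] 1.001267415096134 [-0.0968  0.3909 -0.2528]
tool shift to target [-0.0006 -0.0005  0.1664]
[[-0.9494  0.3139 -0.0012]
 [ 0.3139  0.9494  0.0015]
 [ 0.0016  0.001  -1.    ]]
```

View pics/seat.png

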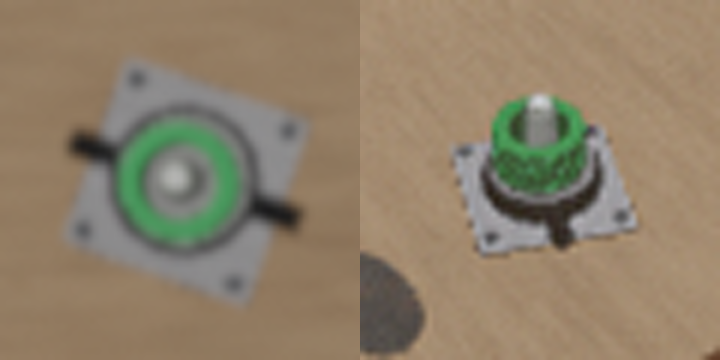

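The pack sits flat and concentric around the post (top crop centre about (180,181)). Next is the cap.

```bash
python3 -m jog '0 0 .02 0;0 0 .03 0;0 0 .03 0;0 0 .03 0;0 0 .02 0;0 0 .015 0;0 0 .01 0;0 0 .006 0;0 0 .005 0;0 0 0 0;0 0 0 0'; python3 -m jog '0 0 0 0;0 0 0 0;0 0 0 0;0 0 0 0;0 0 0 0;0 0 0 0;0 0 0 0;0 0 0 0;0 0 0 0;0 0 0 0;0 0 0 0;0 0 0 0' 0 40; python3 -m jog '0 0 0 0;0 0 0 0;0 0 0 0;0 0 0 0'; python3 st.py .4745 .0428 .2
```

```text
time_s: 9.97
tool_pos: [0.4478, -0.3376, 0.035]
tool_rot: [0.001, 0.159, 0.987, -0.0]
contact_force: [-0.1, -0.5, 0.2]
grip_width: 1.002
grip_force: 0.0
time_s: 10.97
tool_pos: [0.4474, -0.3377, 0.0347]
tool_rot: [0.0, 0.159, 0.987, -0.0]
contact_force: [-2.3, 0.5, 6.1]
grip_width: 0.286
grip_force: 39.5
time_s: 11.3
tool_pos: [0.4474, -0.3377, 0.0347]
tool_rot: [0.0, 0.159, 0.987, -0.0]
contact_force: [-1.0, 0.5, 5.0]
grip_width: 0.285
grip_force: 39.5
11.3 [ 0.4474 -0.3377  0.0347] [-0.6465  0.5164 -0.1323  0.9215 -0.0002 -0.3276] 0.28509308403653305 [-0.9767  0.5016  4.9895]
tool shift to target [ 0.0935  0.3698 -0.1655]
[[-0.9496  0.3135  0.0004]
 [ 0.3135  0.9496 -0.0006]
 [-0.0006 -0.0004 -1.    ]]
```

```bash
python3 -m jog '0 0 -.01 0;0 0 -.03 0;0 0 -.04 0;0 0 -.04 0;0 0 -.03 0;0 0 -.01 0;.004 .017 0 0;.0085 .0336 0 0;.0085 .0336 0 0;.0085 .0336 0 0;.0085 .0336 0 0;.0085 .0336 0 0'; python3 -m jog '.0085 .0336 0 0;.0085 .0336 0 0;.0085 .0336 0 0;.0085 .0336 0 0;.0085 .0336 0 0;.0045 .0168 0 0;0 0 0 0;0 0 0 0;0 0 0 0'; python3 st.py .4745 .0428 .1
python3 - <<'E'
from h import *
b=ctrl.get_image("scene")
cv2.imwrite("pics/carry2.png",cv2.resize(b[100:200,190:270],None,fx=5,fy=5,interpolation=cv2.INTER_CUBIC)[:,:,::-1])
for x in blobs(b,(105,140,60),(125,255,255)): print(x[:4])
E
```

```text
time_s: 12.3
tool_pos: [0.4601, -0.1454, 0.1934]
tool_rot: [-0.001, 0.159, 0.987, 0.0]
contact_force: [0.5, 0.5, -1.3]
grip_width: 0.29
grip_force: 39.5
time_s: 13.05
tool_pos: [0.4738, 0.0425, 0.1937]
tool_rot: [-0.001, 0.159, 0.987, -0.0]
contact_force: [-0.4, 0.0, -0.1]
grip_width: 0.285
grip_force: 39.6
13.05 [0.4738 0.0425 0.1937] [ 0.0897  0.2147 -0.1283  1.2294 -0.0005  0.4086] 0.2845290888667667 [-0.4443  0.0143 -0.1037]
tool shift to target [-0.0007  0.0006  0.0937]
[[-0.9496  0.3135 -0.0016]
 [ 0.3135  0.9496 -0.0007]
 [ 0.0013 -0.0011 -1.    ]]
(231.31680440771348, 140.66666666666666, 60.5, (224, 136, 16, 9))
```

View pics/carry2.png

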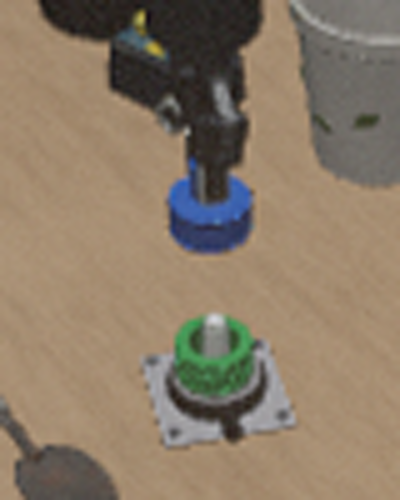

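The cap is held upright at crop (210,215), directly above the post at crop (215,325). I'll lower it.

```bash
python3 -m jog '0 0 .02 0;0 0 .02 0;0 0 .015 0;0 0 .012 0;0 0 .01 0;0 0 .008 0;0 0 .006 0;0 0 .005 0;0 0 .002 0;0 0 0 0;0 0 0 0'; python3 -m jog '0 0 .002 0;0 0 .001 0;0 0 .001 0;0 0 0 0;0 0 0 0'; python3 -m jog '0 0 .001 0;0 0 0 0;0 0 0 0'
```

```text
time_s: 14.02
tool_pos: [0.4747, 0.0429, 0.0967]
tool_rot: [0.0, 0.159, 0.987, 0.0]
contact_force: [0.3, 0.4, 0.1]
grip_width: 0.285
grip_force: 39.6
time_s: 14.43
tool_pos: [0.4743, 0.043, 0.0923]
tool_rot: [-0.0, 0.159, 0.987, -0.0]
contact_force: [0.5, -0.7, -0.0]
grip_width: 0.29
grip_force: 39.6
time_s: 14.68
tool_pos: [0.4743, 0.043, 0.0913]
tool_rot: [-0.0, 0.159, 0.987, 0.0]
contact_force: [0.2, 0.0, -1.5]
grip_width: 0.282
grip_force: 39.6
```

```bash
python3 -m jog '0 0 .001 0;0 0 0 0;0 0 0 0'; python3 -m jog '0 0 .001 0;0 0 0 0;0 0 0 0'
```

```text
time_s: 14.93
tool_pos: [0.4746, 0.043, 0.0907]
tool_rot: [0.0, 0.159, 0.987, 0.0]
contact_force: [-0.5, -0.4, 2.5]
grip_width: 0.287
grip_force: 39.9
time_s: 15.18
tool_pos: [0.4747, 0.043, 0.0907]
tool_rot: [0.001, 0.159, 0.987, 0.0]
contact_force: [-4.0, -0.5, 10.5]
grip_width: 0.284
grip_force: 40.6
```

Contact came at the expected height. I'll release, retreat and look.

```bash
python3 -m jog '0 0 -.001 0;0 0 0 0;0 0 0 0;0 0 0 0;0 0 0 0;0 0 0 0;0 0 0 0;0 0 0 0;0 0 0 0;0 0 0 0' 100; python3 -m jog '0 0 -.01 0;0 0 -.02 0;0 0 -.03 0;0 0 -.03 0;0 0 -.02 0;.009 .0335 0 0;.009 .0335 0 0;.009 .0335 0 0;.009 .0335 0 0;.009 .0335 0 0;0 0 0 0;0 0 0 0'
python3 - <<'E'
from h import *
im=ctrl.get_image("top");b=ctrl.get_image("scene")
g=lambda i,x,y:cv2.resize(i[y:y+60,x:x+60],None,fx=6,fy=6,interpolation=cv2.INTER_CUBIC)
cv2.imwrite("pics/fin.png",np.hstack([g(im,187,177),g(b,203,140)])[:,:,::-1])
E
```

```text
time_s: 16.02
tool_pos: [0.4744, 0.043, 0.0903]
tool_rot: [0.0, 0.159, 0.987, -0.0]
contact_force: [-0.1, 0.3, 0.1]
grip_width: 1.0
grip_force: 0.0
time_s: 17.02
tool_pos: [0.4838, 0.2178, 0.1999]
tool_rot: [-0.0, 0.157, 0.988, -0.0]
contact_force: [-0.5, -0.3, -1.0]
grip_width: 1.002
grip_force: 0.0
```

View pics/fin.png

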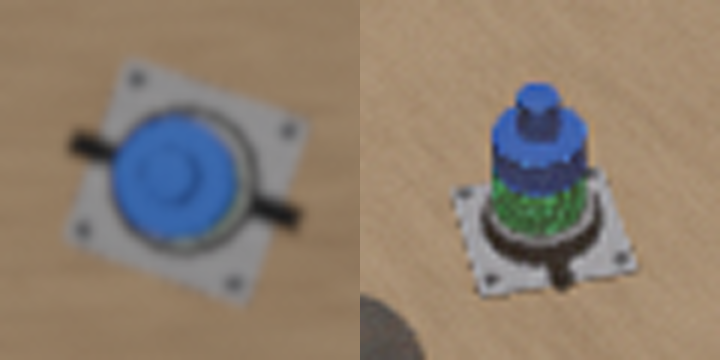

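The cap sits flat and centred on the green pack (scene crop (539,150)), and the gripper is clear.

```bash
python3 -c "
from plant import ctrl
print(ctrl.job_done())"
```

```text
the job is handed in; nothing more can be done
None
```

The filter is back together: the green pack sits flat on the grey support and the blue cap flat on the pack, everything is released, the brown pack was never touched, and I handed the job in at about 17 s of the 51 s allowed.

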